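# Snap the battery-box lid shut all round

## Robot

A 6-joint arm with a two-finger parallel gripper is mounted at the origin on a cart in front of the work surface, level with it; the furniture and walls round the work are solid. World frame = base frame: x ahead of the robot, y to its left, z up, the work surface at z = 0. Lengths are in m, angles in rad, forces in N, time in s.
With the tool pointing down it reaches from about 0.35 to 0.85 m from the base axis. Payload 8.1 kg.
Tool frame: the origin (TCP) lies midway between the tips of the shut fingers; the grasp point (between the pads) lies 19 mm behind it; z points along the fingers, y is the line along which they close (so a half turn about z gives the same grasp; the last joint's range is limited). The gripper opens to 93 mm and grips with 3 to 60 N. Pads are 15 mm wide; open, the fingers measure 128 mm over their backs; the gripper's body (75 mm by 188 mm) begins 65 mm behind the grasp point.
Start: joints at [1.26, 0.13, 1.488, -0, 1.523, -0.085], TCP at [0.134, 0.585, 0.184] pointing down, gripper open.
Joint ranges: [-2.96, 2.96], [-0.89, 2.26], [0.02, 2.5], [-1.34, 4.48], [0, 2.73], [-2.66, 2.66]. Speed limits (rad/s): [2.39, 2.39, 2.79, 3.14, 3.14, 3.14].

## Interface

Orientations are given as a rotation vector (axis times angle).
In Python, from plant import robot, cams gives the robot as it stands. The module is installed in compiled form; this text tells all that it offers.
- The arm moves only by the tool play_rows, never from a script. Its arguments are lists of equal length, an entry for each row: "slide": the shift along the tool's x, y, z scaled (see below), a list of three; "twist": the turn, a rotation vector about the tool's x, y, z scaled (see below), a list of three. A call has exactly 8 rows; each row shifts and turns the commanded pose from where the row before left it, along the tool's axes as they then stand; what a row does not reach is not made up. The controller multiplies each number of a shift by 25 cm and each number of a turn by 60 degrees. A row lasts 1/10 s, in which the tool goes at most 50 mm and 8.59 degrees, less where a joint would pass 70% of its speed; a pose out of reach is approached as far as the arm can. A call with a number of a shift or a turn outside -1 to 1 is refused whole. A call with a gripper value outside its range is refused whole. "fingers" is the closure, from -1 (fully open) to 1 (shut), set as the call begins (left out, the last holds). The fingers move at their own pace and stop on an object; "force" is the grip in N (left out, the last holds). Time passes only in rows, so rows that do not move let the fingers close, or fill a call up. It gives the time, the measured TCP pose, the force, the opening and the grip force at its end, in the units of the state.
- robot.read_state(): the state, without advancing time (a new reading comes with each control period).
- cams.read_camera(name): name is "scene" or "side" or "wrist"; returns (picture, depth): 420x560x3 uint8, red, green, blue; 420x560 float32, m along the optical axis (not along the pixel's ray), 0 where there is no reading.
- cams.get_calibration(name): a dict with "fx", "fy", "cx", "cy" (pixels), "world_from_camera" (4x4, takes a point from camera to world coordinates). Camera axes: x right, y down, z forward; pixel columns grow to the right and rows downward; lengths in m; the calibration is good to about 2 mm. A picture is of the moment at which its call begins: read the wrist's pose just before it. get_calibration takes no time and is no camera call; for the wrist camera it gives the pose at the moment of the call.
- robot.close_job(): hands the job in; it is judged then, once.
The state is a dict: "t": time; "q": joint angles; "dq": joint speeds; "joint_torque": joint torques, N m; "tool_pos": TCP position; "orientation": TCP orientation; "force": force on the tool from outside, world axes, zero at the start; "wrist_torque": the same for the moment, N m; "opening": finger opening in m; "gripper_force": force on a finger pad.
Only numpy, scipy, OpenCV 4.12 (cv2) and the standard library are available. Lean on these libraries where they do the work, as an engineer would, in place of code of your own. Each camera call takes 0.05 s, during which the arm holds its last target. There are 200 camera calls.

## Task

The lid is on the clear spare-battery box, but its four blue rim sections are still sprung up. Press every section down round the rim until all four have clicked flush with the lid. Nothing is to be picked up: leave the box standing where it is, flat on the worktop, and leave the things around it undisturbed.

Things in the scene. Friction and masses are not known exactly. Their poses are not given: they have to be found in the camera images.
- battery_box: spare-battery box, loose on the worktop, about 0.9 kg: clear tub 140 (x) x 180 (y) mm, white lid whose top is 64 mm above the worktop, 147 x 187 mm overall. Origin at the centre of its underside; x axis across the short way, y along the long way, z up. The lid has a fixed middle panel (90 x 130 mm, grey patch) and fixed white corners; between the corners lie four blue rim sections, each hinged along its inner edge on the panel.
- lid_center (a point): centre of the top face of the lid's fixed panel, 64 mm above the box's underside; a section that is shut lies level with it
- rim_front_pad (a point): pressing spot (small white disc) on the upper face of the front long section (on the box's own -x side), mid-length, 19 mm out from its hinge. The section is a blue plate 127 mm long, 28 mm wide, with a 14 mm skirt; raised, its outer edge stands about 7 mm and this spot about 5 mm above the lid's top; shut, the spot is level with the lid's top. The point moves with the section.
- rim_front (a joint): hinge of the front long section (on the box's own -x side): 0 rad = sprung up, 0.26 = snapped shut. Over-centre snap: up to mid travel (0.13) it springs back up if let go, beyond that it snaps down and stays. Pressing straight down on the spot takes about 5 to 8 N at first, falling to nothing at mid travel; at the end it meets a hard stop.
- rim_back_pad (a point): pressing spot (small white disc) on the upper face of the back long section (+x side), mid-length, 19 mm out from its hinge. The section is a blue plate 127 mm long, 28 mm wide, with a 14 mm skirt; raised, its outer edge stands about 7 mm and this spot about 5 mm above the lid's top; shut, the spot is level with the lid's top. The point moves with the section.
- rim_back (a joint): hinge of the back long section (+x side): 0 rad = sprung up, 0.26 = snapped shut. Over-centre snap: up to mid travel (0.13) it springs back up if let go, beyond that it snaps down and stays. Pressing straight down on the spot takes about 5 to 8 N at first, falling to nothing at mid travel; at the end it meets a hard stop.
- rim_left_pad (a point): pressing spot (small white disc) on the upper face of the left short section (+y side), mid-length, 19 mm out from its hinge. The section is a blue plate 87 mm long, 28 mm wide, with a 14 mm skirt; raised, its outer edge stands about 7 mm and this spot about 5 mm above the lid's top; shut, the spot is level with the lid's top. The point moves with the section.
- rim_left (a joint): hinge of the left short section (+y side): 0 rad = sprung up, 0.26 = snapped shut. Over-centre snap: up to mid travel (0.13) it springs back up if let go, beyond that it snaps down and stays. Pressing straight down on the spot takes about 5 to 8 N at first, falling to nothing at mid travel; at the end it meets a hard stop.
- rim_right_pad (a point): pressing spot (small white disc) on the upper face of the right short section (-y side), mid-length, 19 mm out from its hinge. The section is a blue plate 87 mm long, 28 mm wide, with a 14 mm skirt; raised, its outer edge stands about 7 mm and this spot about 5 mm above the lid's top; shut, the spot is level with the lid's top. The point moves with the section.
- rim_right (a joint): hinge of the right short section (-y side): 0 rad = sprung up, 0.26 = snapped shut. Over-centre snap: up to mid travel (0.13) it springs back up if let go, beyond that it snaps down and stays. Pressing straight down on the spot takes about 5 to 8 N at first, falling to nothing at mid travel; at the end it meets a hard stop.
- torch: black pocket torch standing upright, 29 mm across, 76 mm tall; loose bystander near the box, origin at the centre of its underside.
- white_adapter: white plug-in charger block, 43x30x24 mm; loose bystander near the box, origin at the centre of its underside.
- black_adapter: black plug-in charger block, 43x30x24 mm; loose bystander near the box, origin at the centre of its underside.
- glue_bottle: glue bottle with green cap, standing, 36x42 mm, 106 mm tall; loose bystander near the box, origin at the centre of its underside.
- brass_padlock: brass padlock lying flat, 66x40x15 mm; loose bystander near the box, origin at the centre of its underside.
- white_pen: white pen with red end, lying, 145 mm long, 11 mm thick; loose bystander near the box, origin at the centre of its underside.

How it is judged:
At the end, for the whole second after the job is handed in: All four rim sections are snapped shut (each hinge above 0.23 rad of 0.26), and the box is at rest, flat on the worktop, within 30 mm of where it stood (value of joint each of rim_front, rim_back, rim_left, rim_right above 0.23 rad and angle between battery_box's own z axis and vertical below 0.03 rad and height (world z) of battery_box below 0.004 m and distance of battery_box from where it was at the start of the episode below 0.03 m and linear speed of battery_box below 0.01 m/s); the robot touches nothing.
It fails at once if the battery box is lifted (more than 10 mm) or tipped (more than 0.15 rad) (height (world z) of battery_box above 0.01 m or angle between battery_box's own z axis and vertical above 0.15 rad).
It fails at once if the battery box is pushed more than 40 mm from its place (distance of battery_box from where it was at the start of the episode above 0.04 m).
It fails at once if one of the things around the box is moved by more than 20 mm (distance of any of torch, white_adapter, black_adapter, glue_bottle, brass_padlock, white_pen from where it was at the start of the episode above 0.02 m).
It also fails if it takes over 48 s, if anything falls off the work surface, if the arm or the gripper's body presses on something with over 40 N, if the wrist force passes 120 N, or if a joint passes its speed limit or range.

## Working session

There is one attempt and no reset: what is moved stays moved. The work goes in short steps, Python scripts to look and compute and a tool call to move; the robot and the scene stay as the last step left them, time stands still between calls to the robot, and variables do not carry over. Pictures are saved under pics/ and viewed, at most 10 in all, crops included, and the job is handed in when it is done.

Besides the shell and the picture viewer there is one more tool, called after "Emit:" as name(argument=value, ...), one argument or row to a line, values as JSON. play_rows: Moves the arm, as the interface text tells. Shifts and turns lie within -1 to 1; 1 stands for 25 cm of shift or 60 degrees of turn. Its arguments: {"type":"object","properties":{"slide":{"type":"array"},"twist":{"type":"array"},"fingers":{"type":"number"},"force":{"type":"number"}},"required":["slide","twist"]}

```bash
mkdir -p pics
python3 - <<'E'
from plant import robot,cams
import cv2,numpy as np
s=robot.read_state();print({k:np.round(v,3) for k,v in s.items()})
a=[]
for n in("scene","side"):
    p,d=cams.read_camera(n);c=cams.get_calibration(n);np.savez(n+'.npz',p=p,d=d,K=[c[k] for k in('fx','fy','cx','cy')],T=c['world_from_camera'])
    cv2.imwrite(f'pics/{n}1.png',p[:,:,::-1])
    print(n,np.round(c['world_from_camera'],3).tolist(),c['fx'])
E
```

```text
{'t': np.float64(0.0), 'q': array([ 1.26 ,  0.131,  1.489,  0.   ,  1.523, -0.085]), 'dq': array([ 0.002, -0.001,  0.   , -0.   , -0.001, -0.   ]), 'joint_torque': array([-2.0000e-03, -5.5982e+01, -4.9177e+01,  7.7000e-02,  3.5000e-02,
       -0.0000e+00]), 'tool_pos': array([0.134, 0.584, 0.183]), 'orientation': array([-3.540e-01, -3.121e+00,  3.000e-03]), 'force': array([-0.491, -0.222, -0.521]), 'wrist_torque': array([-0.011,  0.007,  0.006]), 'gripper_force': np.float64(0.0), 'opening': np.float64(0.093)}
scene [[-0.812, -0.408, 0.418, 0.177], [-0.584, 0.583, -0.565, 0.51], [-0.013, -0.703, -0.711, 0.702], [0.0, 0.0, 0.0, 1.0]] 414.5535042796646
side [[0.887, -0.255, 0.385, 0.196], [-0.461, -0.523, 0.717, -0.645], [0.019, -0.813, -0.582, 0.605], [0.0, 0.0, 0.0, 1.0]] 401.8493141332139
```

View pics/scene1.png

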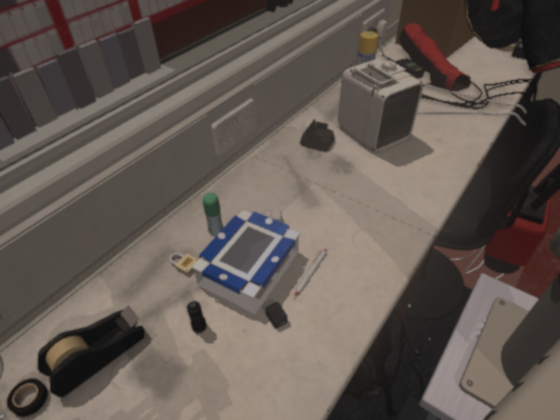

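View pics/side1.png

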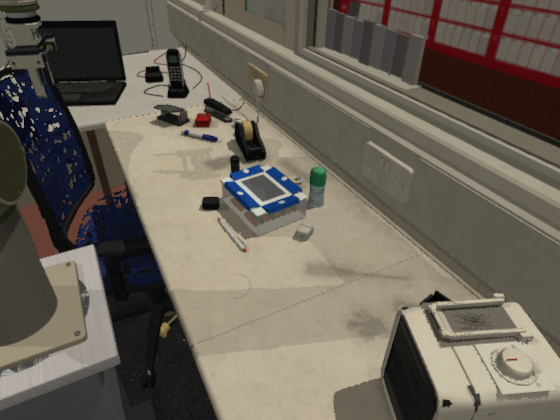

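The scene view shows the box at about (248,255), with the glue bottle behind (212,212), padlock (185,263), torch (196,316), black adapter (277,315) and pen (311,272). The side view shows the box at (264,195) with the white adapter at (304,231). Next I locate the blue sections and white discs.

```bash
cat > loc.py <<'E'
import numpy as np,cv2
def pts(f,uv,z):
    K=f['K'];T=f['T'];uv=np.atleast_2d(uv).astype(float)
    r=np.c_[(uv[:,0]-K[0+2])/K[0],(uv[:,1]-K[3])/K[1],np.ones(len(uv))]@T[:3,:3].T
    return T[:3,3]+r*((z-T[2,3])/r[:,2:])
def cloud(f,m):
    v,u=np.nonzero(m&(f['d']>0));d=f['d'][v,u];K=f['K']
    return np.c_[(u-K[2])/K[0]*d,(v-K[3])/K[1]*d,d]@f['T'][:3,:3].T+f['T'][:3,3]
def blue(p,roi):
    h=cv2.cvtColor(p,cv2.COLOR_RGB2HSV);m=cv2.inRange(h,(105,120,50),(130,255,255))
    o=np.zeros_like(m);x0,y0,x1,y1=roi;o[y0:y1,x0:x1]=m[y0:y1,x0:x1];return o
E
python3 - <<'E'
from loc import *
for n,roi in(("scene",(180,195,310,320)),("side",(210,155,320,240))):
    f=np.load(n+'.npz');p=f['p'];m=blue(p,roi)
    P=cloud(f,m>0);print(n,len(P),'z pct',np.percentile(P[:,2],[2,25,50,75,98]).round(4))
    top=P[P[:,2]>.058]
    r=cv2.minAreaRect((top[:,:2]*1000).astype(np.float32));print(r)
    # white discs: holes enclosed in blue
    cs,h=cv2.findContours(m,cv2.RETR_CCOMP,cv2.CHAIN_APPROX_NONE)
    for c,hh in zip(cs,h[0]):
        a=cv2.contourArea(c)
        if a>4: 
            u=c.reshape(-1,2).mean(0);print('hole' if hh[3]>=0 else 'out',a,u.round(1),pts(f,u,.069).round(4))
    x0,y0,x1,y1=roi
    cv2.imwrite(f'pics/{n}c.png',cv2.resize(p[y0:y1,x0:x1,::-1],None,fx=4,fy=4,interpolation=2))
a=cv2.imread('pics/scenec.png');b=cv2.imread('pics/sidec.png')
o=np.zeros((max(len(a),len(b)),a.shape[1]+b.shape[1],3),np.uint8);o[:len(a),:a.shape[1]]=a;o[:len(b),a.shape[1]:]=b
o=cv2.resize(o,None,fx=.8,fy=.8);print(o.shape);cv2.imwrite('pics/crop.png',o)
E
```

```text
scene 1704 z pct [0.0612 0.0639 0.0656 0.0673 0.0698]
((550.0801391601562, 116.77811431884766), (145.5687255859375, 185.20750427246094), 5.593358039855957)
out 480.5 [224.  277.9] [[0.5392 0.1989 0.069 ]]
hole 78.5 [222.7 276.3] [[0.5436 0.1977 0.069 ]]
out 440.0 [271.9 260.7] [[0.4901 0.1143 0.069 ]]
out 443.5 [222.  238.5] [[0.6079 0.1266 0.069 ]]
out 202.0 [268.2 223.6] [[0.5556 0.0389 0.069 ]]
side 1162 z pct [0.0587 0.0645 0.0666 0.0686 0.0711]
((550.361083984375, 109.62884521484375), (148.54348754882812, 190.69764709472656), 6.058848857879639)
out 245.0 [280.6 203.7] [[0.5561 0.0231 0.069 ]]
out 354.5 [241.  195.5] [[0.4872 0.0939 0.069 ]]
hole 31.0 [239.6 192.5] [[0.4891 0.1074 0.069 ]]
out 256.5 [283.1 180.1] [[0.6094 0.1117 0.069 ]]
out 174.5 [245.9 172.3] [[0.5404 0.1876 0.069 ]]
(400, 768, 3)
```

View pics/crop.png

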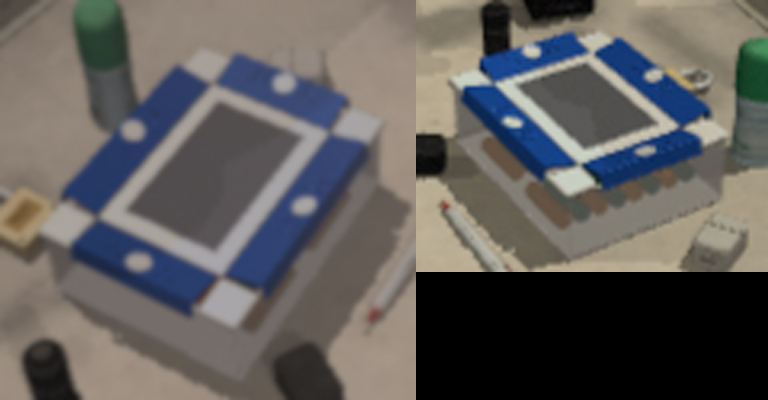

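The discs agree with a box centred at about (0.550, 0.113) and yawed about 5.8°. The discs in the scene view are at (223,277), (222,236), (275,259) and (269,221). I'll shut the fingers, align the tool with the box and travel towards the left pad.

Emit:
play_rows(
  slide=[
    [0,0,0],
    [0,0,0],
    [0,0,0],
    [-0.122,-0.142,0],
    [-0.122,-0.142,0],
    [-0.122,-0.142,0],
    [-0.122,-0.142,0],
    [-0.122,-0.142,0],
  ],
  twist=[
    [0,0,-0.104],
    [0,0,-0.104],
    [0,0,-0.104],
    [0,0,0],
    [0,0,0],
    [0,0,0],
    [0,0,0],
    [0,0,0],
  ],
  fingers=1,
  force=20,
)

```text
t: 0.9
tool_pos: [0.3047, 0.4219, 0.1831]
orientation: [0.159, -3.137, 0.001]
force: [1.7, 1.1, -0.5]
opening: 0.0336
gripper_force: 0.0
```

Emit:
play_rows(
  slide=[
    [-0.122,-0.142,0],
    [-0.122,-0.142,0],
    [-0.122,-0.142,0],
    [-0.122,-0.142,0],
    [-0.122,-0.142,0],
    [0,0,0],
    [0,0,0],
    [0,0,0],
  ],
  twist=[
    [0,0,0],
    [0,0,0],
    [0,0,0],
    [0,0,0],
    [0,0,0],
    [0,0,0],
    [0,0,0],
    [0,0,0],
  ],
)

```text
t: 1.7
tool_pos: [0.4727, 0.2629, 0.1832]
orientation: [0.159, -3.137, -0.0]
force: [0.3, 0.9, 0.2]
opening: 0.0005
gripper_force: 0.0
```

```bash
cat > off.py <<'E'
from plant import robot
import numpy as np
from scipy.spatial.transform import Rotation as Ro
from loc import *
def offs(C=(.550,.113),yaw=5.8):
    s=robot.read_state();R=Ro.from_rotvec(s['orientation']).as_matrix();t=s['tool_pos']
    print('t',s['t'].round(2),'tcp',t.round(4),'yaw y-axis',np.degrees(np.arctan2(R[1,1],R[0,1])).round(2),'z',R[:,2].round(3),'F',s['force'].round(1))
    a=np.radians(yaw);ex=np.array([np.cos(a),np.sin(a)]);ey=np.array([-ex[1],ex[0]])
    for n,v in dict(left=(0,.084),back=(.064,0),right=(0,-.084),front=(-.064,0)).items():
        P=np.r_[np.array(C)+v[0]*ex+v[1]*ey,.069];print(n,P.round(4),'tool mm',(R.T@(P-t)*1000).round(1),'scaled',(R.T@(P-t)/.25).round(3))
E
python3 - <<'E'
from off import *
from plant import cams
p,d=cams.read_camera('wrist');c=cams.get_calibration('wrist')
np.savez('wrist.npz',p=p,d=d,K=[c[k] for k in('fx','fy','cx','cy')],T=c['world_from_camera'])
cv2.imwrite('pics/w1.png',p[:,:,::-1]);offs()
E
```

```text
Traceback (most recent call last):
  File "off.py", line 7, in offs
    print('t',s['t'].round(2),'tcp',t.round(4),'yaw y-axis',np.degrees(np.arctan2(R[1,1],R[0,1])).round(2),'z',R[:,2].round(3),'F',s['force'].round(1))
              ^^^^^^^^^^^^
AttributeError: 'float' object has no attribute 'round'
```

View pics/w1.png

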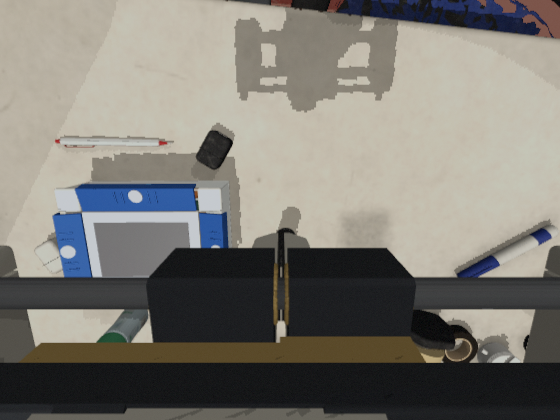

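The wrist view shows the lid square to the tool. The discs sit at about (136,197) front, (68,252) right and (216,248) left. I'll cast these rays.

```bash
sed -i "s/s\['t'\].round(2)/round(s['t'],2)/" off.py
python3 - <<'E'
from off import *
f=np.load('wrist.npz');offs()
print(pts(f,[[136,197],[68,252],[216,248]],.069).round(4))
m=blue(f['p'],(50,175,240,280))
cs,_=cv2.findContours(m,0,2)
for c in cs:
    if cv2.contourArea(c)>100: print(cv2.minAreaRect(c))
# grey panel edges / front hinge line + outer corners
print(pts(f,[[80,184],[196,184]],.071).round(4))
E
```

```text
t 1.75 tcp [0.4726 0.2633 0.1833] yaw y-axis 95.86 z [-0.001  0.    -1.   ] F [-0.1  0.6  0.3]
left [0.5415 0.1966 0.069 ] tool mm [-61.9 -73.4 114.3] scaled [-0.247 -0.294  0.457]
back [0.6137 0.1195 0.069 ] tool mm [-125.8 -157.5  114.2] scaled [-0.503 -0.63   0.457]
right [0.5585 0.0294 0.069 ] tool mm [ -61.7 -241.4  114.2] scaled [-0.247 -0.966  0.457]
front [0.4863 0.1065 0.069 ] tool mm [   2.2 -157.3  114.3] scaled [ 0.009 -0.629  0.457]
[[0.4916 0.1076 0.069 ]
 [0.5635 0.0299 0.069 ]
 [0.5418 0.1966 0.069 ]]
((72.00749969482422, 245.34353637695312), (68.84628295898438, 28.374454498291016), 80.21759033203125)
((213.24520874023438, 230.37518310546875), (35.81967544555664, 27.441251754760742), 87.79740142822266)
((135.5, 197.0), (26.0, 121.0), 90.0)
[[0.4829 0.0495 0.071 ]
 [0.4705 0.1722 0.071 ]]
```

Emit:
play_rows(
  slide=[
    [-0.128,-0.147,0],
    [-0.128,-0.147,0],
    [0,0,0.19],
    [0,0,0.19],
    [0,0,0.02],
    [0,0,0.012],
    [0,0,0.012],
    [0,0,0],
  ],
  twist=[
    [0,0,0],
    [0,0,0],
    [0,0,0],
    [0,0,0],
    [0,0,0],
    [0,0,0],
    [0,0,0],
    [0,0,0],
  ],
)

```text
t: 2.55
tool_pos: [0.5461, 0.1967, 0.0802]
orientation: [-0.16, 3.134, 0.001]
force: [0.6, -0.0, 0.5]
opening: 0.0004
gripper_force: 0.0
```

Emit:
play_rows(
  slide=[
    [0,0,0.008],
    [0,0,0.008],
    [0,0,0.008],
    [0,0,0.008],
    [0,0,0.008],
    [0,0,0.008],
    [0,0,0],
    [0,0,0],
  ],
  twist=[
    [0,0,0],
    [0,0,0],
    [0,0,0],
    [0,0,0],
    [0,0,0],
    [0,0,0],
    [0,0,0],
    [0,0,0],
  ],
)

```text
t: 3.35
tool_pos: [0.5445, 0.1956, 0.0654]
orientation: [0.159, -3.137, 0.0]
force: [-0.1, 0.3, 0.2]
opening: 0.0005
gripper_force: 0.0
```

```bash
python3 -c "
from off import *
offs((.552,.113))"
```

```text
t 3.35 tcp [0.5445 0.1956 0.0654] yaw y-axis 95.79 z [-0. -0. -1.] F [-0.1  0.3  0.2]
left [0.5435 0.1966 0.069 ] tool mm [ 0.9  1.1 -3.6] scaled [ 0.004  0.004 -0.014]
back [0.6157 0.1195 0.069 ] tool mm [-63.1 -82.9  -3.6] scaled [-0.252 -0.332 -0.014]
right [0.5605 0.0294 0.069 ] tool mm [   0.9 -166.9   -3.6] scaled [ 0.003 -0.668 -0.014]
front [0.4883 0.1065 0.069 ] tool mm [ 64.9 -82.9  -3.6] scaled [ 0.26  -0.332 -0.014]
```

Emit:
play_rows(
  slide=[
    [0,0,0.004],
    [0,0,0.004],
    [0,0,0.004],
    [0,0,0],
    [0,0,0],
    [0,0,0],
    [0,0,0],
    [0,0,0],
  ],
  twist=[
    [0,0,0],
    [0,0,0],
    [0,0,0],
    [0,0,0],
    [0,0,0],
    [0,0,0],
    [0,0,0],
    [0,0,0],
  ],
)

```text
t: 4.15
tool_pos: [0.5446, 0.1956, 0.0626]
orientation: [-0.158, 3.138, 0.0]
force: [-0.4, -0.2, -0.5]
opening: 0.0005
gripper_force: 0.0
```

Emit:
play_rows(
  slide=[
    [0,0,0.004],
    [0,0,0.004],
    [0,0,0],
    [0,0,0],
    [0,0,0],
    [0,0,0],
    [0,0,0],
    [0,0,0],
  ],
  twist=[
    [0,0,0],
    [0,0,0],
    [0,0,0],
    [0,0,0],
    [0,0,0],
    [0,0,0],
    [0,0,0],
    [0,0,0],
  ],
)

```text
t: 4.95
tool_pos: [0.5446, 0.1956, 0.0605]
orientation: [-0.158, 3.138, -0.0]
force: [-0.5, -0.4, 0.1]
opening: 0.0005
gripper_force: 0.0
```

Run:
```python
from off import *
from plant import cams
o=[]
for n,(x0,y0,x1,y1) in(("scene",(180,165,310,305)),("side",(200,125,330,265))):
    p,d=cams.read_camera(n);o.append(cv2.resize(p[y0:y1,x0:x1,::-1],None,fx=3,fy=3,interpolation=2))
cv2.imwrite('pics/c2.png',np.hstack(o));offs()
```

```text
t 5.05 tcp [0.5446 0.1956 0.0605] yaw y-axis 95.78 z [-0. -0. -1.] F [ 1.2  0.2 -0.3]
left [0.5415 0.1966 0.069 ] tool mm [ 3.   1.3 -8.5] scaled [ 0.012  0.005 -0.034]
back [0.6137 0.1195 0.069 ] tool mm [-61.1 -82.7  -8.5] scaled [-0.244 -0.331 -0.034]
right [0.5585 0.0294 0.069 ] tool mm [   2.9 -166.7   -8.5] scaled [ 0.012 -0.667 -0.034]
front [0.4863 0.1065 0.069 ] tool mm [ 66.9 -82.8  -8.5] scaled [ 0.268 -0.331 -0.034]
```

View pics/c2.png

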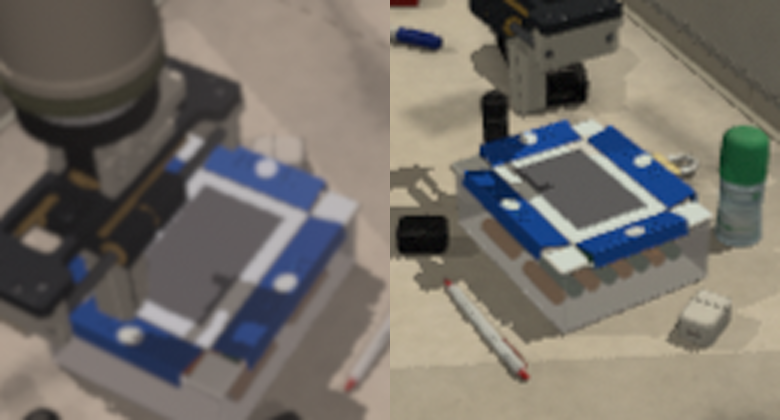

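The left disc is still visible in both views and there is no contact force. The picture and the TCP reading don't match, so I'll look at the whole view.

Run:
```python
from plant import cams
import cv2,numpy as np
p,d=cams.read_camera('side');q,e=cams.read_camera('scene')
np.savez('s2.npz',p=p,d=d,q=q,e=e)
a=cv2.resize(p[40:220,180:340,::-1],None,fx=2.4,fy=2.4,interpolation=2)
b=cv2.resize(q[120:300,130:300,::-1],None,fx=2.4,fy=2.4,interpolation=2)
cv2.imwrite('pics/c3.png',np.hstack([a,b]))
```

```text
(no output)
```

View pics/c3.png

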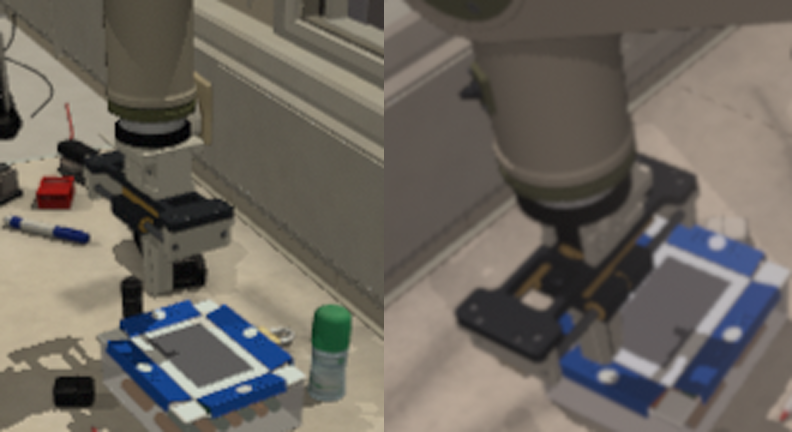

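Run:
```python
from loc import *
z=np.load('s2.npz')
for n,d,roi in(("side",'d',(225,130,265,185)),("scene",'e',(195,235,245,285))):
    f=dict(np.load(n+'.npz'));f['d']=z[d];m=np.zeros(z[d].shape,bool);x0,y0,x1,y1=roi;m[y0:y1,x0:x1]=1
    P=cloud(f,m);k=(P[:,2]>.071)&(P[:,2]<.125)&(abs(P[:,0]-.544)<.04)&(abs(P[:,1]-.196)<.05);Q=P[k]
    print(n,len(Q),np.percentile(Q,[0,2,10,50,90,98,100],axis=0).round(3).tolist())
    L=Q[Q[:,2]<Q[:,2].min()+.012];print('tip',len(L),L.min(0).round(4),L.max(0).round(4))
```

```text
side 108 [[0.519, 0.176, 0.071], [0.534, 0.177, 0.071], [0.534, 0.178, 0.098], [0.538, 0.183, 0.112], [0.553, 0.201, 0.122], [0.557, 0.207, 0.124], [0.576, 0.209, 0.125]]
tip 6 [0.5188 0.1948 0.071 ] [0.5761 0.2026 0.0719]
scene 162 [[0.532, 0.18, 0.071], [0.533, 0.182, 0.094], [0.534, 0.185, 0.1], [0.536, 0.202, 0.112], [0.545, 0.212, 0.122], [0.55, 0.212, 0.124], [0.553, 0.213, 0.125]]
tip 2 [0.5424 0.2053 0.071 ] [0.5533 0.2063 0.0712]
```

Depth puts the real fingertips at about z=0.092, some 30 mm above the reported TCP, with x and y correct. The section hasn't been touched yet. I'll go down further, guarded by force.

Emit:
play_rows(
  slide=[
    [0,0,0.02],
    [0,0,0.02],
    [0,0,0.02],
    [0,0,0.008],
    [0,0,0],
    [0,0,0],
    [0,0,0],
    [0,0,0],
  ],
  twist=[
    [0,0,0],
    [0,0,0],
    [0,0,0],
    [0,0,0],
    [0,0,0],
    [0,0,0],
    [0,0,0],
    [0,0,0],
  ],
)

```text
t: 5.95
tool_pos: [0.5449, 0.1957, 0.0439]
orientation: [-0.158, 3.137, 0.0]
force: [0.8, 0.1, 0.8]
opening: 0.0003
gripper_force: 0.0
```

Emit:
play_rows(
  slide=[
    [0,0,0.006],
    [0,0,0.006],
    [0,0,0],
    [0,0,0],
    [0,0,0],
    [0,0,0],
    [0,0,0],
    [0,0,0],
  ],
  twist=[
    [0,0,0],
    [0,0,0],
    [0,0,0],
    [0,0,0],
    [0,0,0],
    [0,0,0],
    [0,0,0],
    [0,0,0],
  ],
)

```text
t: 6.75
tool_pos: [0.5446, 0.1956, 0.0406]
orientation: [-0.159, 3.138, -0.0]
force: [-0.0, -0.3, 0.8]
opening: 0.0002
gripper_force: 0.0
```

Emit:
play_rows(
  slide=[
    [0,0,0.006],
    [0,0,0.006],
    [0,0,0],
    [0,0,0],
    [0,0,0],
    [0,0,0],
    [0,0,0],
    [0,0,0],
  ],
  twist=[
    [0,0,0],
    [0,0,0],
    [0,0,0],
    [0,0,0],
    [0,0,0],
    [0,0,0],
    [0,0,0],
    [0,0,0],
  ],
)

```text
t: 7.55
tool_pos: [0.5446, 0.1957, 0.0376]
orientation: [-0.158, 3.137, 0.0]
force: [0.2, 0.3, 0.2]
opening: 0.0006
gripper_force: 0.0
```

Run:
```python
from loc import *
from plant import cams
for n,roi in(("side",(225,130,265,185)),("scene",(195,235,245,285))):
    f=dict(np.load(n+'.npz'));p,f['d']=cams.read_camera(n);m=np.zeros(f['d'].shape,bool);x0,y0,x1,y1=roi;m[y0:y1,x0:x1]=1
    P=cloud(f,m);k=(P[:,2]>.06)&(P[:,2]<.12)&(abs(P[:,0]-.544)<.03)&(abs(P[:,1]-.196)<.03);Q=P[k]
    print(n,np.histogram(Q[:,2],np.arange(.06,.122,.003))[0])
    cv2.imwrite(f'pics/{n}4.png',p[:,:,::-1])
a=cv2.resize(cv2.imread('pics/side4.png')[100:220,190:320],None,fx=3,fy=3,interpolation=2)
b=cv2.resize(cv2.imread('pics/scene4.png')[190:310,170:300],None,fx=3,fy=3,interpolation=2)
cv2.imwrite('pics/c4.png',np.hstack([a,b]))
```

```text
side [28 93 56 22  4  4 11  8 12 12 11  9 13 12  8 14 14 11  8  9]
scene [105  93  79  25   4   7  12  18  16  18  19  18  15  19  18  20  13  12
   6  11]
```

View pics/c4.png

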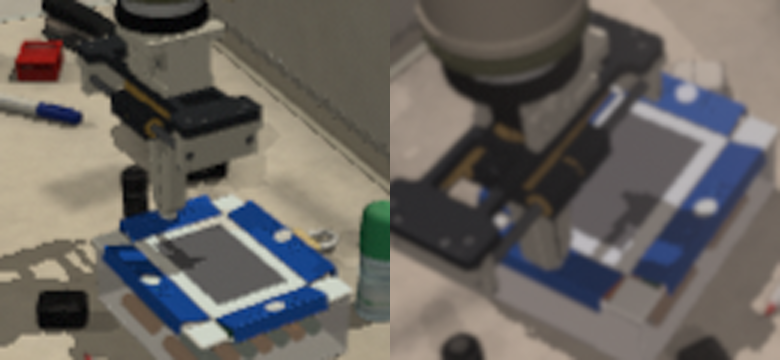

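The tip now sits just over the left disc, at about z=0.072. I'll continue pressing.

Emit:
play_rows(
  slide=[
    [0,0,0.006],
    [0,0,0.006],
    [0,0,0],
    [0,0,0],
    [0,0,0],
    [0,0,0],
    [0,0,0],
    [0,0,0],
  ],
  twist=[
    [0,0,0],
    [0,0,0],
    [0,0,0],
    [0,0,0],
    [0,0,0],
    [0,0,0],
    [0,0,0],
    [0,0,0],
  ],
)

```text
t: 8.45
tool_pos: [0.5448, 0.1957, 0.0349]
orientation: [-0.158, 3.137, 0.0]
force: [-2.0, -0.9, 5.6]
opening: 0.0008
gripper_force: 2.6
```

Emit:
play_rows(
  slide=[
    [0,0,0.006],
    [0,0,0.006],
    [0,0,0],
    [0,0,0],
    [0,0,0],
    [0,0,0],
    [0,0,0],
    [0,0,0],
  ],
  twist=[
    [0,0,0],
    [0,0,0],
    [0,0,0],
    [0,0,0],
    [0,0,0],
    [0,0,0],
    [0,0,0],
    [0,0,0],
  ],
)

```text
t: 9.25
tool_pos: [0.5446, 0.1956, 0.0315]
orientation: [0.158, -3.138, 0.0]
force: [-1.0, -0.4, -0.2]
opening: 0.0004
gripper_force: 0.0
```

The left section showed 5.6 N, then dropped to 0, so it snapped. Next is the back section with the same depth profile.

Emit:
play_rows(
  slide=[
    [0,0,-0.08],
    [-0.084,-0.111,0],
    [-0.084,-0.111,0],
    [-0.084,-0.111,0],
    [0,0,0],
    [0,0,0.025],
    [0,0,0.025],
    [0,0,0],
  ],
  twist=[
    [0,0,0],
    [0,0,0],
    [0,0,0],
    [0,0,0],
    [0,0,0],
    [0,0,0],
    [0,0,0],
    [0,0,0],
  ],
)

```text
t: 10.05
tool_pos: [0.6136, 0.12, 0.0371]
orientation: [0.16, -3.134, -0.0]
force: [0.0, 1.0, -0.1]
opening: 0.0003
gripper_force: 0.0
```

Emit:
play_rows(
  slide=[
    [0,0,0.006],
    [0,0,0.006],
    [0,0,0.006],
    [0,0,0],
    [0,0,0],
    [0,0,0],
    [0,0,0],
    [0,0,0],
  ],
  twist=[
    [0,0,0],
    [0,0,0],
    [0,0,0],
    [0,0,0],
    [0,0,0],
    [0,0,0],
    [0,0,0],
    [0,0,0],
  ],
)

```text
t: 10.85
tool_pos: [0.6159, 0.1194, 0.0348]
orientation: [-0.159, 3.137, 0.0]
force: [-1.9, 2.6, 4.4]
opening: 0.0006
gripper_force: 2.2
```

Emit:
play_rows(
  slide=[
    [0,0,0.006],
    [0,0,0.006],
    [0,0,0.003],
    [0,0,0],
    [0,0,0],
    [0,0,0],
    [0,0,0],
    [0,0,0],
  ],
  twist=[
    [0,0,0],
    [0,0,0],
    [0,0,0],
    [0,0,0],
    [0,0,0],
    [0,0,0],
    [0,0,0],
    [0,0,0],
  ],
)

```text
t: 11.65
tool_pos: [0.6157, 0.1191, 0.0308]
orientation: [-0.158, 3.138, -0.0]
force: [0.8, 0.8, -1.0]
opening: 0.0005
gripper_force: 0.0
```

The back section snapped. Now the right.

Emit:
play_rows(
  slide=[
    [0,0,-0.08],
    [0.084,-0.111,0],
    [0.084,-0.111,0],
    [0.084,-0.111,0],
    [0,0,0],
    [0,0,0.025],
    [0,0,0.025],
    [0,0,0],
  ],
  twist=[
    [0,0,0],
    [0,0,0],
    [0,0,0],
    [0,0,0],
    [0,0,0],
    [0,0,0],
    [0,0,0],
    [0,0,0],
  ],
)

```text
t: 12.45
tool_pos: [0.5607, 0.0308, 0.0368]
orientation: [0.16, -3.136, -0.001]
force: [0.4, -0.1, 0.9]
opening: 0.0004
gripper_force: 0.0
```

Emit:
play_rows(
  slide=[
    [0,0,0.006],
    [0,0,0.006],
    [0,0,0.003],
    [0,0,0],
    [0,0,0],
    [0,0,0],
    [0,0,0],
    [0,0,0],
  ],
  twist=[
    [0,0,0],
    [0,0,0],
    [0,0,0],
    [0,0,0],
    [0,0,0],
    [0,0,0],
    [0,0,0],
    [0,0,0],
  ],
)

```text
t: 13.25
tool_pos: [0.5617, 0.0304, 0.035]
orientation: [-0.159, 3.137, 0.001]
force: [-1.9, 2.7, 4.9]
opening: 0.0007
gripper_force: 3.0
```

Emit:
play_rows(
  slide=[
    [0,0,0.006],
    [0,0,0.006],
    [0,0,0.003],
    [0,0,0],
    [0,0,0],
    [0,0,0],
    [0,0,0],
    [0,0,0],
  ],
  twist=[
    [0,0,0],
    [0,0,0],
    [0,0,0],
    [0,0,0],
    [0,0,0],
    [0,0,0],
    [0,0,0],
    [0,0,0],
  ],
)

```text
t: 14.05
tool_pos: [0.5614, 0.03, 0.0308]
orientation: [-0.158, 3.138, -0.0]
force: [1.0, 0.8, -0.4]
opening: 0.0005
gripper_force: 0.0
```

Right snapped. Now the front.

Emit:
play_rows(
  slide=[
    [0,0,-0.08],
    [0.087,0.111,0],
    [0.087,0.111,0],
    [0.087,0.111,0],
    [0,0,0],
    [0,0,0.025],
    [0,0,0.025],
    [0,0,0],
  ],
  twist=[
    [0,0,0],
    [0,0,0],
    [0,0,0],
    [0,0,0],
    [0,0,0],
    [0,0,0],
    [0,0,0],
    [0,0,0],
  ],
)

```text
t: 14.85
tool_pos: [0.4877, 0.1054, 0.0369]
orientation: [0.157, -3.136, 0.0]
force: [-0.6, 0.1, 0.5]
opening: 0.0005
gripper_force: 0.0
```

Emit:
play_rows(
  slide=[
    [0,0,0.006],
    [0,0,0.006],
    [0,0,0.003],
    [0,0,0],
    [0,0,0],
    [0,0,0],
    [0,0,0],
    [0,0,0],
  ],
  twist=[
    [0,0,0],
    [0,0,0],
    [0,0,0],
    [0,0,0],
    [0,0,0],
    [0,0,0],
    [0,0,0],
    [0,0,0],
  ],
)

```text
t: 15.65
tool_pos: [0.4884, 0.106, 0.0348]
orientation: [-0.158, 3.137, -0.001]
force: [-1.1, -3.5, 4.5]
opening: 0.0007
gripper_force: 2.2
```

Emit:
play_rows(
  slide=[
    [0,0,0.006],
    [0,0,0.006],
    [0,0,0.003],
    [0,0,0],
    [0,0,0],
    [0,0,0],
    [0,0,0],
    [0,0,0],
  ],
  twist=[
    [0,0,0],
    [0,0,0],
    [0,0,0],
    [0,0,0],
    [0,0,0],
    [0,0,0],
    [0,0,0],
    [0,0,0],
  ],
)

```text
t: 16.45
tool_pos: [0.4881, 0.1063, 0.0308]
orientation: [-0.158, 3.137, 0.0]
force: [-0.5, -0.3, -0.8]
opening: 0.0003
gripper_force: 0.0
```

The front snapped. I'll rise, back off towards the left and check.

Emit:
play_rows(
  slide=[
    [0,0,-0.15],
    [0,0,-0.19],
    [0,0,-0.19],
    [0,0.19,0],
    [0,0.19,0],
    [0,0.19,0],
    [0,0.19,0],
    [0,0,0],
  ],
  twist=[
    [0,0,0],
    [0,0,0],
    [0,0,0],
    [0,0,0],
    [0,0,0],
    [0,0,0],
    [0,0,0],
    [0,0,0],
  ],
)

```text
t: 17.25
tool_pos: [0.4674, 0.3004, 0.1632]
orientation: [0.166, -3.137, -0.003]
force: [0.1, -0.9, -0.6]
opening: 0.0007
gripper_force: 0.0
```

Run:
```python
from loc import *
from plant import cams
o=[]
for n,roi in(("scene",(180,195,310,320)),("side",(210,155,320,240))):
    f=dict(np.load(n+'.npz'));q=f['p'];p,f['d']=cams.read_camera(n);m=blue(p,roi)
    P=cloud(f,m>0);print(n,len(P),'z pct',np.percentile(P[:,2],[2,25,50,75,98]).round(4))
    Q=P[P[:,2]>.056];a=np.radians(5.8);ex=np.array([np.cos(a),np.sin(a)]);ey=np.array([-ex[1],ex[0]])
    r=(Q[:,:2]-[.552,.113]);X=r@ex;Y=r@ey
    for nm,k in dict(front=X<-.05,back=X>.05,left=(Y>.068)&(abs(X)<.042),right=(Y<-.068)&(abs(X)<.042)).items(): print(nm,k.sum(),np.percentile(Q[k,2],[10,50,90]).round(4))
    print(cv2.minAreaRect((Q[:,:2]*1000).astype(np.float32)))
    o.append(cv2.resize(p[165:325,180:310,::-1] if n=='scene' else p[125:285,200:330,::-1],None,fx=3,fy=3,interpolation=2))
cv2.imwrite('pics/c5.png',np.hstack(o))
```

```text
scene 1221 z pct [0.059  0.0611 0.0619 0.0627 0.0642]
front 524 [0.0606 0.0619 0.0634]
back 84 [0.0606 0.0622 0.0634]
left 331 [0.0598 0.0619 0.0634]
right 197 [0.0605 0.0618 0.0635]
((531.44873046875, 171.55270385742188), (139.28370666503906, 308.0097351074219), 12.757880210876465)
side 1118 z pct [0.0527 0.062  0.063  0.0638 0.0653]
front 319 [0.0592 0.0632 0.0645]
back 206 [0.062  0.0635 0.0647]
left 131 [0.0616 0.063  0.0643]
right 286 [0.0587 0.063  0.0645]
((551.7857055664062, 110.45087432861328), (147.4861602783203, 189.55636596679688), 5.7711334228515625)
```

View pics/c5.png

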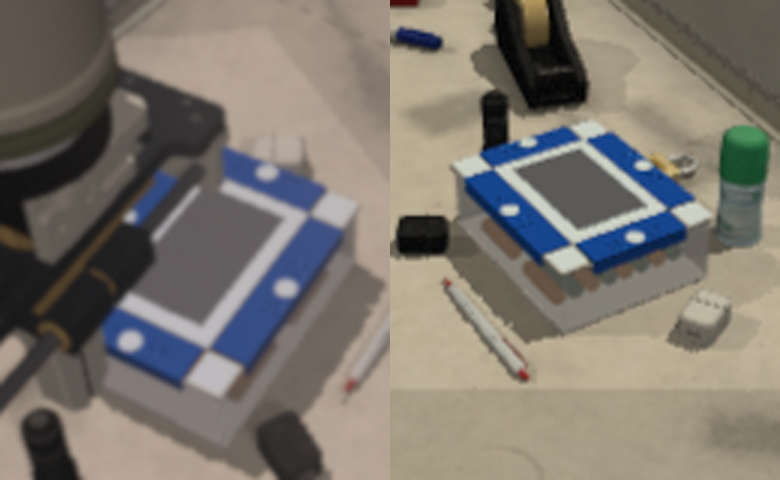

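All four sections lie level at about 0.062–0.063 m. The box and bystanders are unmoved, and the arm is clear of everything.

```bash
python3 -c "
from plant import robot
print(robot.close_job())"
```

```text
the job is handed in; nothing more can be done
None
```

All four rim sections snapped shut and measure level with the lid; the box and the things around it look unmoved in the final pictures, and I handed the job in, though it returned no verdict.

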